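# Hang up the dip basket and gather the caps in the tray's pouring corner

### The job

Four washed bottle caps have been tipped out of the wire dip basket into the blue tray, and the basket still stands in the tray's pouring corner. Hang the basket by its bail on the hook of the drip stand and let go of it; then pick the tray up by its grip plate and tilt it down towards the pouring lip until all four caps have slid together into that corner, without spilling any or disturbing the other things on the bench. Finish holding the tray still like that in the gripper, plainly tilted and clear of the worktop, so that I can take the caps out of the corner: do not put it down or let go.

Things in the scene. Friction and masses are not known exactly. Their poses are not given: they have to be found in the camera images.
- tray: loose blue plastic tray, 138 (x) x 188 (y) mm outside, 42 mm high, walls and floor 4 mm thick, 0.16 to 0.26 kg. Origin: centre of its underside; z up; +x points to the long side with the grip plate (the side away from the robot, give or take 0.4 rad). The pouring lip is the (-x, -y) corner: there the two walls drop to 30 mm over a length of 30 mm and a small V flares outward by 11 mm
- tray_grip (a point): where the fingers take the grip plate, at tray (70, 0, 62) mm. The plate stands on the middle of the +x long side: 10 mm thick (along tray x), 70 mm wide (along tray y), its top 82 mm above the tray's underside, 40 mm above the wall tops. The fingers take it from above, one inside the tray and one outside
- tray_corner (a point): the inside corner at the pouring lip, on the tray's floor, at tray (-65, -90, 4) mm
- tray_lip_foot (a point): the outer bottom corner of the tray at the pouring lip, at tray (-69, -94, 0) mm: the lowest point of the tray when it is tilted to the lip
- tray_middle (a point): middle of the tray's inner floor, at tray (0, 0, 4) mm
- basket: loose round steel wire dip basket, empty, 66 mm across and 48 mm high, 0.09 to 0.14 kg, standing in the tray at the pouring corner. Origin: centre of its underside; z up. Its rigid bail stands over it in the plane x = 0: two upright legs at y = -37 and +37 mm joined by a level top bar along y, round bar 8 mm thick
- basket_bail (a point): middle of the bail's top bar (axis of the bar), 120 mm above the basket's underside. The bar is straight and level from y = -27 to +27 mm and then bends down into the legs; taking it off-centre leaves the middle free for the hook
- drip_stand: fixed drip stand: grey base plate 10 mm high (x from -105 to +20 mm, y from -42 to +42 mm), upright rod 12 mm thick, 226 mm high, with a 24 mm boss head at its top, and a hook of 8 mm round bar pointing from there to the stand's -x (roughly towards the robot). Origin: foot of the rod on the worktop, z up
- hook_seat (a point): where the axis of the bail's bar comes to rest in the dip of the hook: at the stand's (-71, 0, 208) mm, on top of the hook's bar, whose underside is 12 mm lower. The dip is level for 18 mm along x and rises towards the rod and towards the tip; the bail must lie across it (along the stand's y)
- hook_tip (a point): top of the hook's upturned tip, at the stand's (-99, 0, 226) mm; the bail's bar (axis at least 4 mm higher than this) is carried over it and then lowered onto the seat
- red_cap1: one of two loose red plastic screw caps (bottle caps), 27 mm across and 16 mm high, about 11 g, lying open side down on the tray floor. Origin: centre of its open underside; z up. Caps are smooth: they start to slide on the tray when it is tilted about 7 to 11 degrees, and glide on along its walls when it is tilted 20 to 35 degrees towards a corner
- red_cap2: the other red cap, the same kind
- white_cap1: one of two white screw caps of the same kind and size
- white_cap2: the other white cap, the same kind
- slide_box: bystander: green slide box, 56 x 81 x 28 mm, loose; origin: centre of its underside
- beaker_small: bystander: small glass beaker, 60 mm across, 63 mm high, loose; origin: centre of its underside
- brown_bottle: bystander: brown reagent bottle with red cap, 52 mm across, 110 mm high, loose; origin: centre of its underside
Mind the look-alikes: they are no part of the job. Several things have the shape of the drip_stand; the one meant has the colours described above.

How it is judged (in metres and radians):
On the way, in this order (a step that is already met when the one before it is completed fails the run):
1. the basket hangs by its bail in the dip of the hook, let go of (distance between basket_bail and hook_seat below 0.03 m and contact force between basket and drip_stand above 0.3 N and contact force between basket and the fingers below 0.05 N and linear speed of basket below 0.1 m/s), for 0.3 s.
2. the tray is off the worktop in the gripper (height (world z) of tray_lip_foot above 0.01 m and contact force between tray and the fingers above 0.5 N), for 0.2 s.
At the end, for the whole second after the job is handed in: The basket hangs still, free of the gripper, its bail within 30 mm of the hook's seat. The gripper alone holds the tray, still, tilted 15 to 55 degrees, its lip corner at least 10 mm above the worktop, and all four caps lie within 100 mm of the inside corner at the lip (all of step 1 and all of step 2 and angle between basket's own z axis and vertical below 0.5 rad and angle between tray's own z axis and vertical between 0.26 and 0.96 rad and linear speed of tray below 0.03 m/s and angular speed of tray below 0.2 rad/s and contact force between tray and drip_stand below 0.05 N and contact force between tray and slide_box below 0.05 N and contact force between tray and beaker_small below 0.05 N and contact force between tray and brown_bottle below 0.05 N and distance between each of red_cap1, red_cap2, white_cap1, white_cap2 and tray_corner below 0.1 m); the arm keeps its last pose, push and grip.
It fails at once if a cap is spilled out of the tray (distance between any of red_cap1, red_cap2, white_cap1, white_cap2 and tray_middle above 0.14 m).
It fails at once if a bystander is pushed more than 30 mm or knocked over (distance of any of slide_box, beaker_small, brown_bottle from where it was at the start of the episode above 0.03 m or angle between any of slide_box, beaker_small, brown_bottle's own z axis and vertical above 0.5 rad).
It also fails if it takes over 54 s, if anything falls off the work surface, if the arm or the gripper's body presses on something with over 40 N, if the wrist force passes 120 N, or if a joint passes its speed limit or range.

### The arm

A 6-joint arm with a two-finger parallel gripper is mounted at the origin on a cart in front of the work surface, level with it; the furniture and walls round the work are solid. World frame = base frame: x ahead of the robot, y to its left, z up, the work surface at z = 0. Lengths are in mm, angles in rad, forces in N, time in s.
With the tool pointing down it reaches from about 275 to 725 mm from the base axis. Payload 5.6 kg.
Tool frame: the origin (TCP) lies between the finger pads; the fingertips stand 19 mm ahead of it and the grasp point (between the pads) is the TCP; z points along the fingers, y is the line along which they close (so a half turn about z gives the same grasp; the last joint's range is limited). The gripper opens to 85 mm and grips with 20 to 120 N. Pads are 22 mm wide; open, the fingers measure 114 mm over their backs; the gripper's body (76 mm by 85 mm) begins 54 mm behind the grasp point. The pads swing forward as they close: fully open they stand 13 mm farther back than shut.
Start: joints at [1.633, 0.255, 0.108, 0, -1.424, -0.285], TCP at [121.501, 536.405, 250.283] pointing down, gripper open.
Joint ranges: [-2.95, 2.95], [-1.21, 1.97], [-1.09, 1.5], [-2.87, 1.71], [-2.94, -0.07], [-3.05, 3.05]. Speed limits (rad/s): [2.57, 2.57, 3.14, 3.14, 3.14, 3.14].

### API

Orientations are given as a rotation vector (axis times angle).
In Python, from workcell import robot gives the robot as it stands.
- The arm moves only by the tool carry_out, never from a script. Its argument "deltas" is a list of rows, each an object with "gripper": the closure, from 0 (fully open) to 1 (shut); "slide": the shift along the world's x, y, z in mm, a list of three; "twist": the turn, a rotation vector about the world's x, y, z in degrees, a list of three. In form: [{"gripper": gripper, "slide": [x, y, z], "twist": [rx, ry, rz]}, ...]. A call has 1 to 5 rows; each row shifts and turns the commanded pose from where the row before left it; what a row does not reach is not made up. A row lasts 1/12 s, in which the tool goes at most 41.7 mm and 7.16 degrees, less where a joint would pass 70% of its speed; a pose out of reach is approached as far as the arm can. A call is refused whole if a number of a shift passes 41.7 or a number of a turn 7.16, either way. A call with a gripper value outside its range is refused whole. The fingers move at their own pace and stop on an object; "grip_force" is the grip in N (left out, the last holds). Time passes only in rows, so rows that do not move let the fingers close. It gives the time, the measured TCP pose, the force, the opening and the grip force at its end, in the units of the state.
- robot.sense(): the state, without advancing time (a new reading comes with each control period).
- robot.grab_frame(name): name is "side" or "top"; returns a dict with "img" (384x512x3 uint8, red, green, blue), "depth" (384x512 float32, mm along the optical axis (not along the pixel's ray), 0 where there is no reading), "mtx" (3x3 intrinsics, pixels), "R" (3x3) and "t" (3): a world point X has camera coordinates R X + t. Camera axes: x right, y down, z forward; pixel columns grow to the right and rows downward; lengths in mm; the calibration is good to about 2 mm. A picture is of the moment at which its call begins.
- robot.close_job(): hands the job in; it is judged then, once.
Trained networks look in a picture, given as the dict that the camera call returned (one of the last four; its "shot" number tells which), for a name from the list of things; names that differ only in an ending like _2 or _b are one class to them, and where a whole thing is asked for, a point or a joint stands for the part that bears it (a point fixed in the world has none). Each returns a list of dicts, best first, with "p" (0 to 1); they miss things now and then, are a little off and sometimes report something else, mostly with a low value. They report only what shows in the picture. A call takes as long as a camera call. They do not tell look-alikes from the thing itself.
- robot.trace(picture, label): "region" (384x512 bool, what is visible of it) and "box" ([centre column, centre row, width, height] in pixels, round what is visible of it).
The state is a dict: "t": time; "q": joint angles; "joint_vel": joint speeds; "joint_efforts": joint torques, N m; "tool_pos": TCP position; "tcp_rot": TCP orientation; "ft_force": force on the tool from outside, world axes, zero at the start; "moment": the same for the moment, N m; "gripper_width": opening from 0.0 (shut) to 1.0 (fully open); "finger_force": force on a finger pad.
Only numpy, scipy, OpenCV 4.12 (cv2) and the standard library are available. Lean on these libraries where they do the work, as an engineer would, in place of code of your own. Each camera call takes 0.05 s, during which the arm holds its last target. There are 200 camera calls.

## Working session

There is one attempt and no reset: what is moved stays moved. The work goes in short steps, Python scripts to look and compute and a tool call to move; the robot and the scene stay as the last step left them, time stands still between calls to the robot, and variables do not carry over. Pictures are saved under pics/ and viewed, at most 10 in all, crops included, and the job is handed in when it is done.

Besides the shell and the picture viewer there is one more tool, called after "Emit:" by a JSON object that holds its "name" and its "arguments". carry_out: Moves the arm, as the interface text tells. Its arguments: {"type":"object","properties":{"deltas":{"type":"array","items":{"type":"object","properties":{"gripper":{"type":"number"},"slide":{"type":"array","items":{"type":"number"}},"twist":{"type":"array","items":{"type":"number"}}}}},"grip_force":{"type":"number"}},"required":["deltas"]}

```bash
mkdir -p pics; ls
cat > h.py <<'E'
from workcell import robot
import numpy as np, cv2
def pts(f,mask):
    v,u=np.nonzero(mask&(f["depth"]>0)); d=f["depth"][v,u]
    K=f["mtx"]; c=np.stack([(u-K[0,2])/K[0,0]*d,(v-K[1,2])/K[1,1]*d,d],1)
    return (c-f["t"])@f["R"]
def save(f,n): cv2.imwrite(f"pics/{n}.png",f["img"][:,:,::-1])
E
python3 - <<'E'
from h import *
s=robot.sense();print({k:np.round(v,3) for k,v in s.items()})
F={n:robot.grab_frame(n) for n in("side","top")}
im=np.hstack([F["side"]["img"],F["top"]["img"]]);cv2.imwrite("pics/a.png",cv2.resize(F["side"]["img"][:,:,::-1],(800,600)));cv2.imwrite("pics/b.png",cv2.resize(F["top"]["img"][:,:,::-1],(800,600)))
for n,f in F.items():
  print(n,"campos",np.round(-f["R"].T@f["t"]))
  for l in["tray","basket","drip_stand","red_cap1","white_cap1","slide_box","beaker_small","brown_bottle"]:
    for r in robot.trace(f,l):
      p=pts(f,r["region"])
      if len(p)>5: print(l,round(r["p"],2),np.round(r["box"]),len(p),np.round(np.percentile(p,[3,50,97],axis=0)).tolist())
E
```

```text
pics
{'t': np.float64(0.0), 'q': array([ 1.633e+00,  2.560e-01,  1.070e-01, -1.000e-03, -1.424e+00,
       -2.850e-01]), 'joint_vel': array([ 0.   ,  0.001,  0.001,  0.001, -0.002, -0.   ]), 'joint_efforts': array([-0.0000e+00, -3.8663e+01,  2.3794e+01,  5.3650e+00, -6.0000e-03,
        0.0000e+00]), 'tool_pos': array([121.373, 535.959, 249.402]), 'tcp_rot': array([ 3.12 , -0.349, -0.   ]), 'ft_force': array([ 0.793,  0.91 , -0.077]), 'moment': array([-0.003, -0.013,  0.032]), 'finger_force': np.float64(0.0), 'gripper_width': np.float64(0.998)}
side campos [566. 994. 908.]
tray 0.98 [270. 298.  67.  67.] 2238 [[401.0, 103.0, -0.0], [479.0, 219.0, 12.0], [555.0, 302.0, 72.0]]
basket 0.59 [269. 298.  62.  69.] 2074 [[401.0, 107.0, 0.0], [479.0, 218.0, 10.0], [554.0, 302.0, 75.0]]
drip_stand 0.62 [242. 187.  29.  58.] 500 [[481.0, -657.0, 0.0], [546.0, -325.0, 11.0], [583.0, -260.0, 215.0]]
drip_stand 0.52 [253. 150.  22.  47.] 212 [[422.0, -680.0, 1.0], [505.0, -648.0, 11.0], [527.0, -609.0, 217.0]]
red_cap1 0.52 [281. 312.   3.   6.] 23 [[436.0, 247.0, 15.0], [443.0, 256.0, 18.0], [45
[... 1548 characters left out ...]
, 6.0], [554.0, 295.0, 76.0]]
slide_box 0.6 [211. 237.  29.  19.] 366 [[369.0, -59.0, 23.0], [395.0, -21.0, 29.0], [420.0, 18.0, 35.0]]
slide_box 0.17 [291. 234.  16.  22.] 251 [[362.0, -330.0, -3.0], [388.0, -306.0, 5.0], [415.0, -276.0, 64.0]]
beaker_small 0.76 [292. 234.  17.  18.] 232 [[365.0, -327.0, -2.0], [388.0, -305.0, 6.0], [413.0, -275.0, 64.0]]
beaker_small 0.46 [292. 191.  39.  45.] 893 [[474.0, -364.0, 3.0], [536.0, -315.0, 10.0], [594.0, -265.0, 219.0]]
brown_bottle 0.66 [339. 182.  16.  17.] 253 [[553.0, -504.0, 9.0], [571.0, -476.0, 84.0], [600.0, -461.0, 113.0]]
brown_bottle 0.46 [290. 193.  36.  45.] 839 [[477.0, -361.0, 4.0], [535.0, -314.0, 10.0], [591.0, -265.0, 219.0]]
```

View pics/a.png

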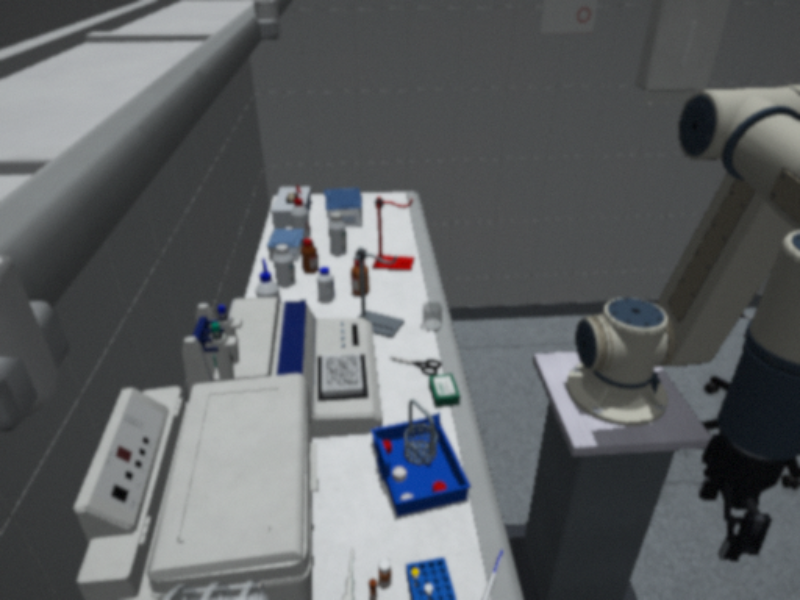

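View pics/b.png

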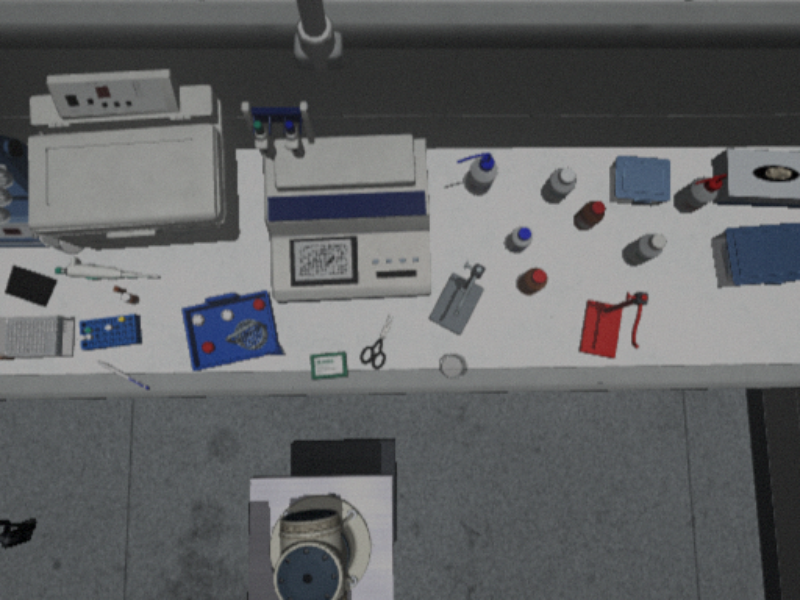

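The side view shows the tray at about (420,462) with the basket in it, and the grey stand at (380,320). In the top view the tray is at (232,330), the grey stand at (458,305), and the red look-alike stand at (605,325).

```bash
cat > m.py <<'E'
from h import *
from scipy.optimize import minimize
F={n:robot.grab_frame(n) for n in("side","top")}
for n,f in F.items():
  P=pts(f,np.ones(f["depth"].shape,bool))
  def box(x0,x1,y0,y1,z0,z1):
    m=(P>[x0,y0,z0]).all(1)&(P<[x1,y1,z1]).all(1); return P[m]
  # bail bar
  b=box(420,520,90,220,105,140)
  print(n,"bail",len(b)); print(np.round(b[np.argsort(b[:,1])]).tolist()[:40])
  s=box(450,640,-420,-230,190,250); print("stand top",len(s)); print(np.round(s[np.argsort(s[:,0])]).tolist()[:60])
  # base plate
  p=box(450,640,-420,-230,5,16)
  r=cv2.minAreaRect(p[:,:2].astype(np.float32)); print("plate",r,np.round(cv2.boxPoints(r)).tolist(), np.round(np.median(p[:,2]),1))
  g=box(500,620,100,330,55,95);print("gripplate",len(g));print(np.round(np.percentile(g,[2,50,98],axis=0)).tolist(), np.round(g[g[:,2]>76]).tolist()[:30])
  t=box(380,600,60,340,32,48); r=cv2.minAreaRect(t[:,:2].astype(np.float32)); print("walls",r,np.round(cv2.boxPoints(r)).tolist())
  bo=box(400,540,80,230,44,54); print("basket rim",np.round(np.percentile(bo,[2,50,98],axis=0)).tolist(), cv2.minEnclosingCircle(bo[:,:2].astype(np.float32)) if len(bo) else 0)
E
python3 m.py
```

```text
side bail 72
[[491.0, 124.0, 106.0], [485.0, 126.0, 109.0], [488.0, 127.0, 122.0], [488.0, 128.0, 118.0], [488.0, 129.0, 115.0], [488.0, 129.0, 111.0], [485.0, 131.0, 121.0], [485.0, 132.0, 117.0], [485.0, 132.0, 126.0], [482.0, 133.0, 126.0], [479.0, 133.0, 127.0], [479.0, 136.0, 125.0], [483.0, 137.0, 126.0], [483.0, 137.0, 122.0], [474.0, 139.0, 123.0], [477.0, 140.0, 128.0], [477.0, 141.0, 125.0], [480.0, 141.0, 125.0], [480.0, 144.0, 124.0], [474.0, 146.0, 126.0], [471.0, 146.0, 126.0], [477.0, 147.0, 126.0], [478.0, 148.0, 124.0], [475.0, 150.0, 125.0], [469.0, 150.0, 125.0], [472.0, 151.0, 126.0], [475.0, 151.0, 122.0], [469.0, 156.0, 127.0], [472.0, 156.0, 127.0], [472.0, 156.0, 123.0], [466.0, 157.0, 127.0], [470.0, 159.0, 125.0], [470.0, 161.0, 123.0], [467.0, 161.0, 127.0], [464.0, 162.0, 128.0], [467.0, 164.0, 126.0], [461.0, 165.0, 126.0], [464.0, 166.0, 127.0], [467.0, 167.0, 124.0], [461.0, 167.0, 124.0]]
stand top 105
[[484.0, -285.0, 222.0], [488.0, -289.0, 212.0], [488.0, -283.0, 219.0], [488.0, -280.0, 225.0], [491.0, -289.0, 212.0], [491.0, -288.0, 208.0], [491.0,
[... 5435 characters left out ...]
.0, 192.0, 82.0], [550.0, 190.0, 78.0], [550.0, 186.0, 79.0], [550.0, 180.0, 76.0], [546.0, 229.0, 84.0], [546.0, 226.0, 83.0], [547.0, 223.0, 80.0], [546.0, 219.0, 82.0], [546.0, 215.0, 84.0], [546.0, 212.0, 85.0], [546.0, 209.0, 83.0], [546.0, 206.0, 80.0], [546.0, 202.0, 83.0], [546.0, 199.0, 83.0], [547.0, 197.0, 78.0], [547.0, 194.0, 76.0], [545.0, 187.0, 87.0], [546.0, 186.0, 81.0]]
walls ((480.67047119140625, 176.30410766601562), (151.17190551757812, 242.877197265625), 9.422646522521973) [[386.0, 284.0], [426.0, 44.0], [575.0, 69.0], [535.0, 308.0]]
basket rim [[403.0, 96.0, 44.0], [452.0, 146.0, 47.0], [537.0, 218.0, 54.0]] ((471.0225830078125, 160.78656005859375), 91.13958740234375)
```

Run:
```python
from h import *
f=robot.grab_frame("top");g=robot.grab_frame("side")
a=cv2.resize(f["img"][170:250,100:340,::-1],None,fx=3.3,fy=3.3,interpolation=cv2.INTER_CUBIC)
b=cv2.resize(g["img"][180:340,220:320,::-1],None,fx=3.3,fy=3.3*.5*1,interpolation=cv2.INTER_CUBIC)
b=cv2.resize(g["img"][250:340,220:320,::-1],None,fx=3.5,fy=3.5,interpolation=cv2.INTER_CUBIC)
im=np.zeros((590,800,3),np.uint8); im[:264,:792]=a[:264,:792]; im[270:270+315,:350]=b
c=cv2.resize(g["img"][150:240,220:320,::-1],None,fx=3.5,fy=3.5,interpolation=cv2.INTER_CUBIC); im[270:585,400:750]=c
cv2.imwrite("pics/c.png",im)
```

```text
(no output)
```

View pics/c.png

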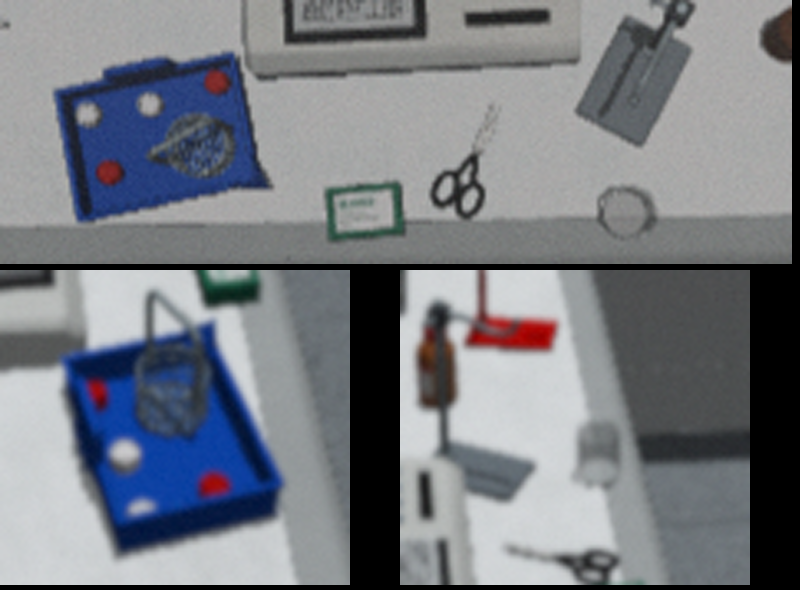

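The crop shows the grip plate on the tray's far side, at (140,68). The basket is near the lip corner at (265,185) and the caps are clear of it. Next are the precise fits.

```bash
cat > m2.py <<'E'
from h import *
F={n:robot.grab_frame(n) for n in("side","top")}
for n,f in F.items():
  P=pts(f,np.ones(f["depth"].shape,bool))
  def box(lo,hi): return P[(P>lo).all(1)&(P<hi).all(1)]
  def line(b,w):
    vx,vy,x,y=cv2.fitLine(b[:,:2].astype(np.float32),cv2.DIST_HUBER,0,.01,.01).ravel()
    d=np.array([vx,vy]); s=(b[:,:2]-[x,y])@d; lo,hi=np.percentile(s,[2,98]); c=np.array([x,y])+d*(lo+hi)/2
    print(n,w,len(b),"ang",round(np.degrees(np.arctan2(vy,vx)),1),"ends",np.round([c-d*(hi-lo)/2,c+d*(hi-lo)/2]).tolist(),"mid",np.round(c,1),"zmed",np.round(np.median(b[:,2]),1))
  line(box([420,90,105],[520,220,140]),"bail")
  line(box([478,-345,190],[560,-270,230]),"hook")
  b=box([555,-360,185],[600,-310,245]);print("boss",np.round(np.percentile(b,[3,50,97],axis=0)).tolist())
  g=box([525,150,70],[575,260,90]);line(g,"grip")
  r=robot.trace(f,"tray")[0]["region"]; p=pts(f,r); p=p[(p[:,2]>-5)&(p[:,2]<60)]
  q=cv2.minAreaRect(p[:,:2].astype(np.float32)); print("tray",np.round(cv2.boxPoints(q)).tolist(),np.round(q[1]))
  o=box([555,120,20],[640,300,400]);print("obst",len(o),np.round(np.percentile(o,[0,2,50,98],axis=0)).tolist() if len(o) else 0)
  hs=f["img"];
E
python3 m2.py
```

```text
side bail 75 ang -60.0 ends [[450.0, 190.0], [487.0, 126.0]] mid [468.8 158.2] zmed 123.6
side hook 46 ang -28.5 ends [[488.0, -284.0], [557.0, -322.0]] mid [ 522.3 -303.1] zmed 205.9
boss [[557.0, -337.0, 188.0], [573.0, -327.0, 211.0], [589.0, -313.0, 223.0]]
side grip 73 ang -78.4 ends [[541.0, 248.0], [553.0, 186.0]] mid [547.1 216.6] zmed 79.8
tray [[383.0, 292.0], [413.0, 37.0], [575.0, 56.0], [545.0, 311.0]] [163. 257.]
obst 50 [[555.0, 120.0, 21.0], [555.0, 122.0, 21.0], [558.0, 160.0, 41.0], [567.0, 217.0, 77.0]]
top bail 58 ang -59.4 ends [[448.0, 185.0], [486.0, 122.0]] mid [466.8 153.2] zmed 126.6
top hook 72 ang -29.5 ends [[485.0, -287.0], [562.0, -331.0]] mid [ 523.6 -308.8] zmed 210.5
boss [[557.0, -345.0, 205.0], [570.0, -331.0, 217.0], [585.0, -314.0, 227.0]]
top grip 68 ang -79.7 ends [[539.0, 242.0], [550.0, 179.0]] mid [544.4 210.8] zmed 80.5
tray [[387.0, 284.0], [421.0, 81.0], [586.0, 109.0], [552.0, 311.0]] [167. 205.]
obst 24 [[555.0, 122.0, 23.0], [555.0, 122.0, 25.0], [559.0, 135.0, 41.0], [565.0, 175.0, 58.0]]
```

Emit:
{"name": "carry_out", "arguments": {"deltas": [{"gripper":0.5,"slide":[26,-28,-6],"twist":[0,0,-3.6]},{"gripper":0.5,"slide":[26,-28,-6],"twist":[0,0,-3.6]},{"gripper":0.5,"slide":[26,-28,-6],"twist":[0,0,-3.6]},{"gripper":0.5,"slide":[26,-28,-6],"twist":[0,0,-3.6]},{"gripper":0.5,"slide":[26,-28,-6],"twist":[0,0,-3.6]}], "grip_force": 60}}

```text
t: 1.72
tool_pos: [252.3, 395.0, 220.2]
tcp_rot: [-3.028, 0.837, -0.0]
ft_force: [0.5, 0.7, 0.2]
gripper_width: 0.5
finger_force: 0.0
```

Emit:
{"name": "carry_out", "arguments": {"deltas": [{"gripper":0.5,"slide":[26,-28,-6],"twist":[0,0,-3.6]},{"gripper":0.5,"slide":[26,-28,-6],"twist":[0,0,-3.6]},{"gripper":0.5,"slide":[26,-28,-6],"twist":[0,0,-3.6]},{"gripper":0.5,"slide":[26,-28,-6],"twist":[0,0,-3.6]},{"gripper":0.5,"slide":[26,-28,-6],"twist":[0,0,-3.6]}]}}

```text
t: 2.13
tool_pos: [382.5, 254.9, 190.4]
tcp_rot: [-2.859, 1.3, -0.0]
ft_force: [0.9, 0.2, -0.4]
gripper_width: 0.502
finger_force: 0.0
```

Emit:
{"name": "carry_out", "arguments": {"deltas": [{"gripper":0.5,"slide":[26,-28,-6],"twist":[0,0,-3.6]},{"gripper":0.5,"slide":[26,-28,-6],"twist":[0,0,-3.6]},{"gripper":0.5,"slide":[26,-28,-6],"twist":[0,0,-3.6]},{"gripper":0.5,"slide":[0,0,0],"twist":[0,0,0]},{"gripper":0.5,"slide":[0,0,0],"twist":[0,0,0]}]}}

```text
t: 2.55
tool_pos: [460.3, 170.7, 171.7]
tcp_rot: [2.722, -1.565, -0.001]
ft_force: [-0.2, -0.0, -0.1]
gripper_width: 0.502
finger_force: 0.0
```

Run:
```python
from h import *
from scipy.spatial.transform import Rotation as Ro
s=robot.sense();R=Ro.from_rotvec(s["tcp_rot"]).as_matrix();print(s["t"],s["tool_pos"],np.degrees(np.arctan2(R[1,1],R[0,1])),R[:,2],s["q"],s["gripper_width"])
f=robot.grab_frame("side");save(f,"d0")
cv2.imwrite("pics/d.png",cv2.resize(f["img"][200:340,200:350,::-1],None,fx=4,fy=4))
```

```text
2.55 [460.26225063 170.65306186 171.68503662] -149.79551606462272 [-9.97320305e-04 -7.58531060e-04 -9.99999215e-01] [ 6.75005873e-01  1.79636223e-01 -1.92495555e-01 -3.33040399e-05
 -1.19991717e+00 -1.47825993e-01] 0.5019270960847014
```

View pics/d.png

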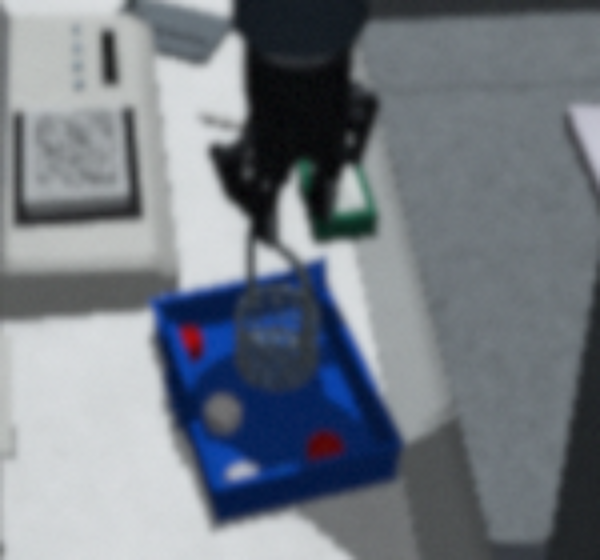

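The gripper (265,210) is straddling above the bail, as planned. I'll go down, close and lift a little.

Emit:
{"name": "carry_out", "arguments": {"deltas": [{"gripper":0.5,"slide":[-1,0,-18],"twist":[0,0,0]},{"gripper":0.5,"slide":[0,0,-18],"twist":[0,0,0]},{"gripper":0.5,"slide":[0,0,-12],"twist":[0,0,0]},{"gripper":0.5,"slide":[0,0,0],"twist":[0,0,0]},{"gripper":1,"slide":[0,0,0],"twist":[0,0,0]}]}}

```text
t: 3.02
tool_pos: [458.0, 173.2, 124.6]
tcp_rot: [2.728, -1.557, 0.0]
ft_force: [0.3, -0.9, 0.5]
gripper_width: 0.372
finger_force: 0.0
```

Emit:
{"name": "carry_out", "arguments": {"deltas": [{"gripper":1,"slide":[0,0,0],"twist":[0,0,0]},{"gripper":1,"slide":[0,0,0],"twist":[0,0,0]},{"gripper":1,"slide":[0,0,0],"twist":[0,0,0]},{"gripper":1,"slide":[0,0,0],"twist":[0,0,0]},{"gripper":1,"slide":[0,0,0],"twist":[0,0,0]}]}}

```text
t: 3.43
tool_pos: [459.1, 173.0, 125.7]
tcp_rot: [-2.725, 1.559, -0.002]
ft_force: [-2.7, 0.6, 6.1]
gripper_width: 0.068
finger_force: 58.8
```

Emit:
{"name": "carry_out", "arguments": {"deltas": [{"gripper":1,"slide":[0,0,4],"twist":[0,0,0]},{"gripper":1,"slide":[0,0,10],"twist":[0,0,0]},{"gripper":1,"slide":[0,0,20],"twist":[0,0,0]},{"gripper":1,"slide":[0,0,30],"twist":[0,0,0]},{"gripper":1,"slide":[0,0,30],"twist":[0,0,0]}]}}

```text
t: 3.85
tool_pos: [457.8, 171.9, 218.8]
tcp_rot: [2.725, -1.56, -0.002]
ft_force: [0.4, 0.4, -0.6]
gripper_width: 0.068
finger_force: 58.6
```

Run:
```python
from h import *
f=robot.grab_frame("side")
P=pts(f,np.ones(f["depth"].shape,bool))
b=P[(P>[420,90,60]).all(1)&(P<[520,220,215]).all(1)]
for z in range(60,220,10):
  c=b[(b[:,2]>z)&(b[:,2]<z+10)]
  if len(c): print(z,len(c),np.round(np.percentile(c,[2,50,98],axis=0)[:,:2]).tolist())
print(robot.sense()["ft_force"])
cv2.imwrite("pics/e.png",cv2.resize(f["img"][200:340,200:350,::-1],None,fx=4,fy=4))
```

```text
90 86 [[439.0, 122.0], [466.0, 162.0], [495.0, 186.0]]
100 46 [[436.0, 123.0], [469.0, 166.0], [499.0, 186.0]]
110 57 [[437.0, 123.0], [469.0, 170.0], [499.0, 187.0]]
120 51 [[437.0, 122.0], [475.0, 164.0], [499.0, 186.0]]
130 47 [[441.0, 122.0], [475.0, 171.0], [499.0, 188.0]]
140 71 [[436.0, 122.0], [472.0, 156.0], [499.0, 189.0]]
150 12 [[447.0, 124.0], [467.0, 159.0], [488.0, 189.0]]
160 18 [[447.0, 122.0], [482.0, 130.0], [488.0, 190.0]]
170 16 [[447.0, 123.0], [453.0, 186.0], [488.0, 191.0]]
180 9 [[448.0, 125.0], [485.0, 126.0], [488.0, 189.0]]
190 14 [[448.0, 125.0], [456.0, 184.0], [488.0, 191.0]]
200 24 [[442.0, 145.0], [455.0, 184.0], [481.0, 189.0]]
210 17 [[445.0, 176.0], [456.0, 183.0], [472.0, 186.0]]
[ 2.24022465 -0.08925463  5.48270297]
```

View pics/e.png

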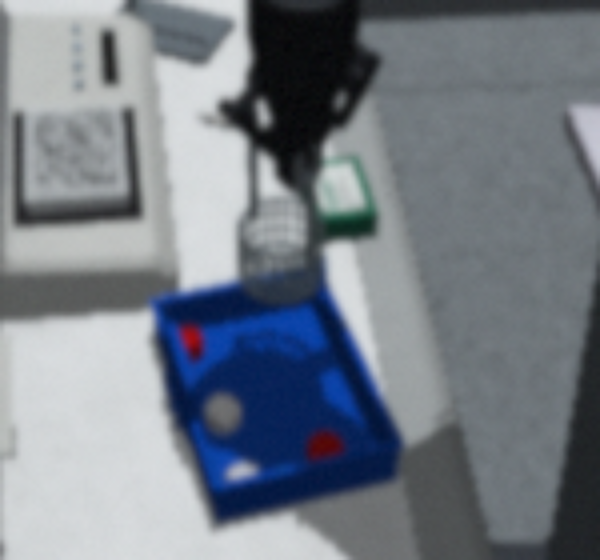

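Basket is held upright with its underside at about z = 98, and all four caps are still in the tray. Now to the stand.

Emit:
{"name": "carry_out", "arguments": {"deltas": [{"gripper":1,"slide":[1,-15,2],"twist":[0,0,-2]},{"gripper":1,"slide":[1,-25,2],"twist":[0,0,-4]},{"gripper":1,"slide":[1,-31,2],"twist":[0,0,-4]},{"gripper":1,"slide":[1,-31,2],"twist":[0,0,-4]},{"gripper":1,"slide":[1,-31,2],"twist":[0,0,-4]}]}}

```text
t: 4.32
tool_pos: [463.1, 38.2, 228.3]
tcp_rot: [-2.446, 1.971, 0.001]
ft_force: [0.8, -0.9, -1.2]
gripper_width: 0.071
finger_force: 58.6
```

Emit:
{"name": "carry_out", "arguments": {"deltas": [{"gripper":1,"slide":[1,-31,2],"twist":[0,0,-4]},{"gripper":1,"slide":[1,-31,2],"twist":[0,0,-4]},{"gripper":1,"slide":[1,-31,2],"twist":[0,0,-4]},{"gripper":1,"slide":[1,-31,2],"twist":[0,0,-4]},{"gripper":1,"slide":[1,-31,2],"twist":[0,0,-4]}]}}

```text
t: 4.73
tool_pos: [468.1, -117.1, 238.3]
tcp_rot: [-2.066, 2.367, 0.0]
ft_force: [0.9, 0.3, -2.2]
gripper_width: 0.067
finger_force: 58.6
```

Emit:
{"name": "carry_out", "arguments": {"deltas": [{"gripper":1,"slide":[1,-31,2],"twist":[0,0,-4]},{"gripper":1,"slide":[1,-31,2],"twist":[0,0,-4]},{"gripper":1,"slide":[1,-31,2],"twist":[0,0,-4]},{"gripper":1,"slide":[1,-31,3],"twist":[0,0,-4]},{"gripper":1,"slide":[1,-16,2],"twist":[0,0,-4]}]}}

```text
t: 5.15
tool_pos: [473.0, -258.4, 249.0]
tcp_rot: [1.62, -2.69, -0.0]
ft_force: [0.4, 0.2, -2.2]
gripper_width: 0.067
finger_force: 58.6
```

Emit:
{"name": "carry_out", "arguments": {"deltas": [{"gripper":1,"slide":[0,0,0],"twist":[0,0,0]},{"gripper":1,"slide":[0,0,0],"twist":[0,0,0]},{"gripper":1,"slide":[0,0,0],"twist":[0,0,0]}]}}

```text
t: 5.4
tool_pos: [473.3, -255.1, 248.9]
tcp_rot: [1.629, -2.686, -0.001]
ft_force: [-0.3, 0.5, -1.6]
gripper_width: 0.067
finger_force: 58.6
```

```bash
cat > n.py <<'E'
from h import *
from scipy.spatial.transform import Rotation as Ro
s=robot.sense();R=Ro.from_rotvec(s["tcp_rot"]).as_matrix();T=s["tool_pos"];print(s["t"],T,"y-ang",np.degrees(np.arctan2(R[1,1],R[0,1])),R[:,2],s["gripper_width"],s["ft_force"])
for n in("top","side"):
  f=robot.grab_frame(n)
  P=pts(f,np.ones(f["depth"].shape,bool))
  b=P[(P>T+[-70,-90,-75]).all(1)&(P<T+[70,60,-25]).all(1)]
  b=b[np.hypot(*(b[:,:2]-[575,-335]).T)>25]
  for lo in (-75,-60,-45,-30): 
    c=b[(b[:,2]>T[2]+lo)&(b[:,2]<T[2]+lo+15)];print(n,lo,np.round(c[::max(1,len(c)//12)]).tolist())
  b=P[(P>T+[-70,-90,-150]).all(1)&(P<T+[70,60,-75]).all(1)]
  print("body",len(b),np.round(np.percentile(b,[2,50,98],axis=0)).tolist())
  im=f["img"][170:250,250:350] if n=="top" else f["img"][140:220,215:315]
  cv2.imwrite(f"pics/f_{n}.png",cv2.resize(im[:,:,::-1],None,fx=4,fy=4,interpolation=cv2.INTER_CUBIC))
cv2.imwrite("pics/f.png",np.hstack([cv2.imread("pics/f_top.png"),cv2.imread("pics/f_side.png")]))
E
python3 n.py
```

```text
5.4 [ 473.31015294 -255.14372529  248.90959907] y-ang 152.4810918269903 [-5.27709445e-04  6.76796138e-04 -9.99999632e-01] 0.06678861954066559 [-0.34604591  0.45315288 -1.56576419]
top -75 [[451.0, -304.0, 175.0], [447.0, -303.0, 183.0], [445.0, -300.0, 178.0], [444.0, -302.0, 187.0], [442.0, -297.0, 177.0], [441.0, -302.0, 183.0], [441.0, -305.0, 184.0], [438.0, -294.0, 177.0], [438.0, -296.0, 180.0], [435.0, -290.0, 176.0], [433.0, -259.0, 174.0], [433.0, -262.0, 177.0], [432.0, -287.0, 178.0], [429.0, -265.0, 178.0], [429.0, -271.0, 176.0], [429.0, -277.0, 176.0], [429.0, -281.0, 176.0]]
top -60 []
top -45 [[445.0, -302.0, 209.0], [442.0, -303.0, 205.0], [441.0, -304.0, 216.0]]
top -30 []
body 41 [[428.0, -302.0, 125.0], [442.0, -279.0, 132.0], [455.0, -255.0, 172.0]]
side -75 [[447.0, -303.0, 189.0], [443.0, -306.0, 187.0], [447.0, -300.0, 186.0], [443.0, -301.0, 185.0], [448.0, -297.0, 183.0], [443.0, -304.0, 179.0], [447.0, -302.0, 175.0], [471.0, -299.0, 174.0], [492.0, -278.0, 177.0], [494.0, -260.0, 175.0], [483.0, -239.0, 187.0], [480.0, -238.0, 187.0], [436.0, -254.0, 176.0
[... 422 characters left out ...]
507.0, -294.0, 196.0], [483.0, -241.0, 203.0], [480.0, -238.0, 200.0], [480.0, -239.0, 195.0], [480.0, -239.0, 191.0]]
side -45 [[541.0, -318.0, 211.0], [443.0, -305.0, 214.0], [537.0, -310.0, 211.0], [443.0, -306.0, 209.0], [537.0, -310.0, 207.0], [529.0, -311.0, 206.0], [488.0, -284.0, 219.0], [444.0, -300.0, 208.0], [526.0, -304.0, 205.0], [488.0, -281.0, 216.0], [495.0, -293.0, 205.0], [483.0, -236.0, 219.0], [483.0, -239.0, 213.0], [483.0, -238.0, 209.0], [480.0, -235.0, 206.0]]
side -30 [[443.0, -304.0, 224.0], [448.0, -300.0, 221.0], [444.0, -302.0, 220.0], [483.0, -236.0, 223.0], [480.0, -235.0, 223.0]]
body 174 [[435.0, -306.0, 125.0], [462.0, -259.0, 146.0], [494.0, -237.0, 173.0]]
```

View pics/f.png

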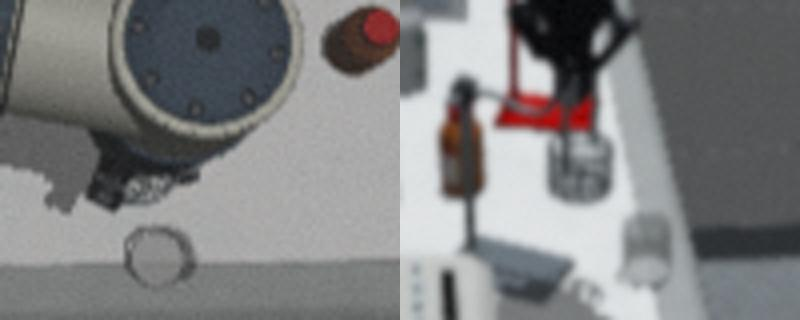

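The basket hangs from the gripper just short of the hook tip (side crop at (580,130)), with the bail square to the hook. I'll move it over the tip and lower it.

Emit:
{"name": "carry_out", "arguments": {"deltas": [{"gripper":1,"slide":[8,-5,0],"twist":[0,0,-1]},{"gripper":1,"slide":[14,-8,0],"twist":[0,0,0]},{"gripper":1,"slide":[14,-8,0],"twist":[0,0,0]},{"gripper":1,"slide":[9,-5,0],"twist":[0,0,0]},{"gripper":1,"slide":[3,-2,0],"twist":[0,0,0]}]}}

```text
t: 5.92
tool_pos: [523.0, -283.6, 248.5]
tcp_rot: [1.605, -2.7, -0.001]
ft_force: [-0.4, 0.8, -2.2]
gripper_width: 0.068
finger_force: 58.6
```

Emit:
{"name": "carry_out", "arguments": {"deltas": [{"gripper":1,"slide":[0,0,0],"twist":[0,0,0]},{"gripper":1,"slide":[0,0,-10],"twist":[0,0,0]},{"gripper":1,"slide":[0,0,-12],"twist":[0,0,0]},{"gripper":1,"slide":[0,0,-10],"twist":[0,0,0]},{"gripper":1,"slide":[0,0,0],"twist":[0,0,0]}]}}

```text
t: 6.33
tool_pos: [519.9, -282.5, 214.5]
tcp_rot: [1.603, -2.699, -0.007]
ft_force: [-1.1, -0.1, -2.0]
gripper_width: 0.07
finger_force: 58.6
```

```bash
python3 n.py | grep -v top
python3 - <<'E'
import cv2;i=cv2.imread("pics/f_side.png");cv2.imwrite("pics/g.png",i)
E
```

```text
6.3333 [ 519.94352092 -282.54278528  214.45639694] y-ang 151.43514352955611 [-0.00422646  0.0023378  -0.99998834] 0.06958304913593076 [-1.05880978 -0.06154779 -1.99750129]
body 99 [[474.0, -330.0, 65.0], [499.0, -298.0, 94.0], [581.0, -223.0, 138.0]]
side -75 [[494.0, -328.0, 154.0], [493.0, -330.0, 148.0], [494.0, -328.0, 145.0], [514.0, -328.0, 141.0], [498.0, -329.0, 140.0], [531.0, -316.0, 144.0], [535.0, -316.0, 140.0], [539.0, -306.0, 141.0], [540.0, -292.0, 140.0], [536.0, -279.0, 143.0], [525.0, -263.0, 152.0], [529.0, -262.0, 148.0], [497.0, -272.0, 141.0], [489.0, -271.0, 141.0], [525.0, -266.0, 141.0], [517.0, -267.0, 140.0]]
side -60 [[493.0, -330.0, 167.0], [489.0, -332.0, 165.0], [494.0, -324.0, 165.0], [489.0, -330.0, 162.0], [493.0, -330.0, 157.0], [489.0, -332.0, 156.0], [524.0, -265.0, 169.0], [528.0, -270.0, 161.0], [524.0, -269.0, 162.0], [529.0, -265.0, 160.0], [524.0, -271.0, 156.0], [529.0, -263.0, 156.0], [525.0, -263.0, 157.0]]
side -45 [[493.0, -331.0, 175.0], [489.0, -331.0, 175.0], [493.0, -333.0, 170.0], [489.0, -328.0, 172.0], [528.0, -263.0, 184.0], [524.0, -264.0, 183.0], [528.0, -263.0, 179.0], [524.0, -263.0, 179.0], [528.0, -265.0, 173.0], [524.0, -269.0, 171.0], [528.0, -263.0, 170.0]]
side -30 [[493.0, -333.0, 188.0], [524.0, -271.0, 187.0], [528.0, -264.0, 187.0], [524.0, -268.0, 185.0]]
body 243 [[481.0, -336.0, 65.0], [518.0, -304.0, 108.0], [583.0, -236.0, 138.0]]
```

View pics/g.png

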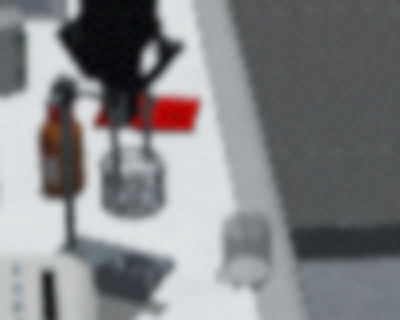

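The picture shows the basket beneath the hook, between the rod and the tip, with the bail across it. I'll lower it the rest of the way.

Emit:
{"name": "carry_out", "arguments": {"deltas": [{"gripper":1,"slide":[1,-1,-3],"twist":[0,0,0]},{"gripper":1,"slide":[0,0,-2],"twist":[0,0,0]},{"gripper":1,"slide":[0,0,0],"twist":[0,0,0]},{"gripper":1,"slide":[0,0,0],"twist":[0,0,0]}]}}

```text
t: 6.77
tool_pos: [522.5, -284.6, 212.4]
tcp_rot: [-1.605, 2.701, -0.0]
ft_force: [-0.4, -0.4, -1.5]
gripper_width: 0.067
finger_force: 58.7
```

Emit:
{"name": "carry_out", "arguments": {"deltas": [{"gripper":1,"slide":[0,0,-2],"twist":[0,0,0]},{"gripper":1,"slide":[0,0,0],"twist":[0,0,0]},{"gripper":1,"slide":[0,0,0],"twist":[0,0,0]}]}}

```text
t: 7.02
tool_pos: [522.5, -284.6, 210.2]
tcp_rot: [1.605, -2.701, -0.0]
ft_force: [-0.4, 0.2, -0.7]
gripper_width: 0.069
finger_force: 58.7
```

Emit:
{"name": "carry_out", "arguments": {"deltas": [{"gripper":1,"slide":[0,0,-1.5],"twist":[0,0,0]},{"gripper":1,"slide":[0,0,0],"twist":[0,0,0]},{"gripper":1,"slide":[0,0,0],"twist":[0,0,0]}]}}

```text
t: 7.27
tool_pos: [522.7, -284.7, 209.3]
tcp_rot: [-1.605, 2.7, -0.001]
ft_force: [-0.5, 0.1, 1.3]
gripper_width: 0.066
finger_force: 59.0
```

Emit:
{"name": "carry_out", "arguments": {"deltas": [{"gripper":1,"slide":[0,0,-1.5],"twist":[0,0,0]},{"gripper":1,"slide":[0,0,0],"twist":[0,0,0]},{"gripper":1,"slide":[0,0,0],"twist":[0,0,0]}]}}

```text
t: 7.52
tool_pos: [522.8, -284.8, 208.7]
tcp_rot: [-1.605, 2.7, -0.003]
ft_force: [-1.4, 2.1, 6.2]
gripper_width: 0.068
finger_force: 59.6
```

Contact is felt with the bar seated. I'll let go part-way and wait.

Emit:
{"name": "carry_out", "arguments": {"deltas": [{"gripper":0.9,"slide":[0,0,1],"twist":[0,0,0]},{"gripper":0.8,"slide":[0,0,0],"twist":[0,0,0]},{"gripper":0.7,"slide":[0,0,0],"twist":[0,0,0]},{"gripper":0.7,"slide":[0,0,0],"twist":[0,0,0]},{"gripper":0.7,"slide":[0,0,0],"twist":[0,0,0]}]}}

```text
t: 7.93
tool_pos: [522.4, -284.6, 207.9]
tcp_rot: [1.605, -2.701, -0.001]
ft_force: [0.5, -0.2, -0.3]
gripper_width: 0.3
finger_force: 0.0
```

Emit:
{"name": "carry_out", "arguments": {"deltas": [{"gripper":0.7,"slide":[0,0,6],"twist":[0,0,0]},{"gripper":0.7,"slide":[0,0,12],"twist":[0,0,0]},{"gripper":0.7,"slide":[0,0,20],"twist":[0,0,0]},{"gripper":0.7,"slide":[0,0,20],"twist":[0,0,0]},{"gripper":0.7,"slide":[0,0,0],"twist":[0,0,0]}]}}

```text
t: 8.35
tool_pos: [523.8, -285.8, 271.4]
tcp_rot: [-1.603, 2.697, -0.011]
ft_force: [-0.1, -0.3, 1.1]
gripper_width: 0.294
finger_force: 0.0
```

```bash
cat > v.py <<'E'
from h import *
f=robot.grab_frame("side");P=pts(f,np.ones(f["depth"].shape,bool))
b=P[(P>[460,-350,60]).all(1)&(P<[560,-240,225]).all(1)]
for z in range(70,225,15):
  c=b[(b[:,2]>z)&(b[:,2]<z+15)]
  if len(c): print(z,len(c),np.round(np.percentile(c,[2,50,98],axis=0)[:,:2]).tolist())
cv2.imwrite("pics/i.png",cv2.resize(f["img"][140:220,215:315,::-1],None,fx=4,fy=4,interpolation=cv2.INTER_CUBIC))
E
python3 v.py
```

```text
70 1 [[492.0, -297.0], [492.0, -297.0], [492.0, -297.0]]
85 71 [[484.0, -335.0], [514.0, -291.0], [545.0, -267.0]]
100 38 [[485.0, -337.0], [514.0, -285.0], [545.0, -268.0]]
115 54 [[484.0, -335.0], [512.0, -292.0], [544.0, -269.0]]
130 43 [[484.0, -334.0], [510.0, -288.0], [544.0, -265.0]]
145 14 [[493.0, -334.0], [513.0, -299.0], [533.0, -264.0]]
160 14 [[493.0, -334.0], [513.0, -298.0], [532.0, -265.0]]
175 8 [[493.0, -335.0], [528.0, -268.0], [532.0, -262.0]]
190 31 [[492.0, -331.0], [522.0, -292.0], [543.0, -263.0]]
205 44 [[488.0, -329.0], [519.0, -307.0], [556.0, -276.0]]
220 2 [[484.0, -285.0], [486.0, -284.0], [488.0, -282.0]]
```

View pics/i.png

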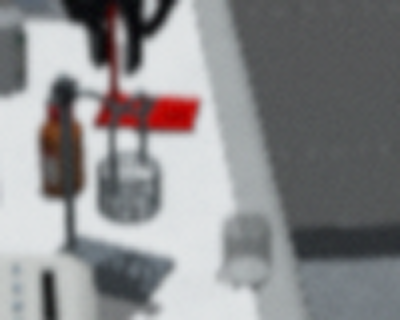

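The basket hangs upright on the hook at about (512,-299), free of the fingers. While the arm is away I'll refine the tray and cap positions.

```bash
python3 m2.py | grep -E "grip|tray"
python3 - <<'E'
from h import *
from scipy.optimize import minimize
Z=[]
for n in("side","top"):
  f=robot.grab_frame(n); h=cv2.cvtColor(f["img"],cv2.COLOR_RGB2HSV)
  blue=(h[...,0]>105)&(h[...,0]<130)&(h[...,1]>150)
  v=np.ones(blue.shape,bool); P=pts(f,v&blue); P=P[(P>[360,60,-10]).all(1)&(P<[610,340,100]).all(1)]
  g=P[P[:,2]>60]; r=cv2.minAreaRect(g[:,:2].astype(np.float32)); print(n,"plate",len(g),np.round(r[0]),np.round(r[1]),r[2],np.round(cv2.boxPoints(r)).tolist())
  P=P[P[:,2]<55]; r=cv2.minAreaRect(P[:,:2].astype(np.float32)); print("tray",np.round(r[0]),np.round(r[1]),r[2])
E
```

```text
side plate 92 [546. 217.] [10. 66.] 13.042369842529297 [[534.0, 248.0], [549.0, 184.0], [559.0, 186.0], [544.0, 250.0]]
tray [481. 198.] [148. 202.] 10.027421951293945
top plate 32 [546. 211.] [ 7. 57.] 11.799270629882812 [[536.0, 238.0], [548.0, 182.0], [555.0, 184.0], [543.0, 239.0]]
tray [477. 196.] [142. 194.] 11.913045883178711Traceback (most recent call last):
  File "m2.py", line 10, in <module>
    line(box([420,90,105],[520,220,140]),"bail")
    ~~~~^^^^^^^^^^^^^^^^^^^^^^^^^^^^^^^^^^^^^^^^
  File "m2.py", line 7, in line
    vx,vy,x,y=cv2.fitLine(b[:,:2].astype(np.float32),cv2.DIST_HUBER,0,.01,.01).ravel()
              ~~~~~~~~~~~^^^^^^^^^^^^^^^^^^^^^^^^^^^^^^^^^^^^^^^^^^^^^^^^^^^^^
cv2.error: OpenCV(4.12.0) /io/opencv/modules/imgproc/src/linefit.cpp:50: error: (-215:Assertion failed) count > 0 in function 'fitLine2D_wods'
```

Emit:
{"name": "carry_out", "arguments": {"deltas": [{"gripper":0.5,"slide":[0,15,5],"twist":[0,0,2]},{"gripper":0.5,"slide":[0,30,0],"twist":[0,0,3]},{"gripper":0.5,"slide":[0,36,0],"twist":[0,0,3]},{"gripper":0.5,"slide":[0,36,0],"twist":[0,0,3]},{"gripper":0.5,"slide":[0,36,0],"twist":[0,0,3]}]}}

```text
t: 9.02
tool_pos: [521.8, -130.2, 270.4]
tcp_rot: [1.923, -2.482, -0.002]
ft_force: [1.1, 0.4, 0.4]
gripper_width: 0.497
finger_force: 0.0
```

Emit:
{"name": "carry_out", "arguments": {"deltas": [{"gripper":0.5,"slide":[0,36,0],"twist":[0,0,3]},{"gripper":0.5,"slide":[0,36,0],"twist":[0,0,3]},{"gripper":0.5,"slide":[0,36,0],"twist":[0,0,3]},{"gripper":0.5,"slide":[0,36,0],"twist":[0,0,3]},{"gripper":0.5,"slide":[0,36,0],"twist":[0,0,3]}]}}

```text
t: 9.43
tool_pos: [521.8, 50.1, 270.6]
tcp_rot: [2.232, -2.209, -0.001]
ft_force: [0.6, -0.0, 0.7]
gripper_width: 0.497
finger_force: 0.0
```

Emit:
{"name": "carry_out", "arguments": {"deltas": [{"gripper":0.5,"slide":[5,35,-10],"twist":[0,0,2.6]},{"gripper":0.5,"slide":[5,38,-15],"twist":[0,0,2.6]},{"gripper":0.5,"slide":[5,38,-15],"twist":[0,0,2.6]},{"gripper":0.5,"slide":[5,32,-35],"twist":[0,0,2.6]},{"gripper":0.5,"slide":[4,20,-35],"twist":[0,0,0]}]}}

```text
t: 9.85
tool_pos: [546.4, 210.4, 165.4]
tcp_rot: [-2.423, 1.995, -0.002]
ft_force: [1.6, 0.2, -0.9]
gripper_width: 0.499
finger_force: 0.0
```

Emit:
{"name": "carry_out", "arguments": {"deltas": [{"gripper":0.5,"slide":[0,0,-35],"twist":[0,0,0]},{"gripper":0.5,"slide":[0,0,0],"twist":[0,0,0]},{"gripper":0.5,"slide":[0,0,0],"twist":[0,0,0]}]}}

```text
t: 10.1
tool_pos: [544.7, 206.4, 129.1]
tcp_rot: [2.417, -1.998, -0.002]
ft_force: [0.3, -0.7, 0.7]
gripper_width: 0.501
finger_force: 0.0
```

Run:
```python
from h import *
from scipy.spatial.transform import Rotation as Ro
s=robot.sense();R=Ro.from_rotvec(s["tcp_rot"]).as_matrix();print(s["t"],s["tool_pos"],np.degrees(np.arctan2(R[1,1],R[0,1])),R[:,2],s["q"])
f=robot.grab_frame("side")
cv2.imwrite("pics/j.png",cv2.resize(f["img"][200:340,200:350,::-1],None,fx=4,fy=4,interpolation=cv2.INTER_CUBIC))
```

```text
10.1 [544.67984031 206.41271094 129.08925537] -169.1345409840229 [-0.0043634  -0.00375722 -0.99998342] [ 6.30801037e-01  3.84876989e-01 -2.22214365e-02  5.00437738e-04
 -1.16943764e+00 -4.41352672e-01]
```

View pics/j.png

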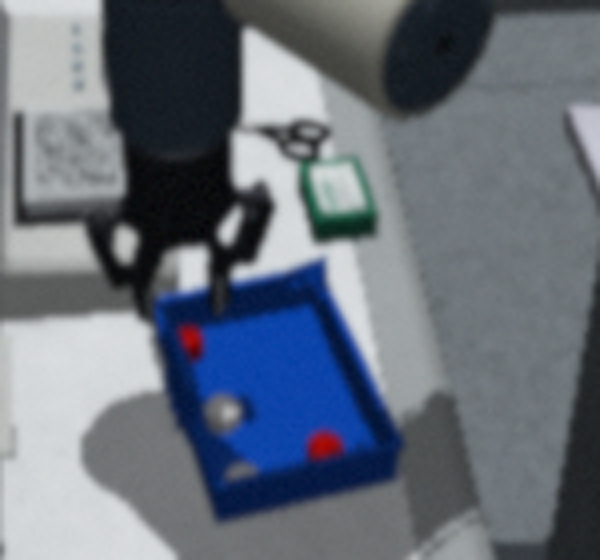

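The fingers at (145,290) and (220,300) straddle the plate from above. The three visible caps and the slide box are undisturbed.

Emit:
{"name": "carry_out", "arguments": {"deltas": [{"gripper":0.5,"slide":[1,6,-20],"twist":[0,0,0]},{"gripper":0.5,"slide":[0,0,-20],"twist":[0,0,0]},{"gripper":0.5,"slide":[0,0,-15],"twist":[0,0,0]},{"gripper":0.5,"slide":[0,0,-11],"twist":[0,0,0]},{"gripper":0.5,"slide":[0,0,0],"twist":[0,0,0]}], "grip_force": 100}}

```text
t: 10.57
tool_pos: [547.0, 212.8, 64.9]
tcp_rot: [2.42, -2.003, -0.0]
ft_force: [-0.6, 0.2, 0.3]
gripper_width: 0.502
finger_force: 0.0
```

Emit:
{"name": "carry_out", "arguments": {"deltas": [{"gripper":0.65,"slide":[0,0,0],"twist":[0,0,0]},{"gripper":0.75,"slide":[0,0,0],"twist":[0,0,0]},{"gripper":0.85,"slide":[0,0,0],"twist":[0,0,0]},{"gripper":1,"slide":[0,0,0],"twist":[0,0,0]},{"gripper":1,"slide":[0,0,0],"twist":[0,0,0]}]}}

```text
t: 10.98
tool_pos: [547.7, 213.7, 66.6]
tcp_rot: [-2.42, 2.0, -0.002]
ft_force: [-2.2, -1.0, 5.7]
gripper_width: 0.102
finger_force: 98.2
```

Emit:
{"name": "carry_out", "arguments": {"deltas": [{"gripper":1,"slide":[0,0,0],"twist":[0,0,0]},{"gripper":1,"slide":[0,0,0],"twist":[0,0,0]},{"gripper":1,"slide":[0,0,3],"twist":[0,0,0]},{"gripper":1,"slide":[0,0,5],"twist":[0,0,0]},{"gripper":1,"slide":[0,0,5],"twist":[0,0,0]}]}}

```text
t: 11.4
tool_pos: [546.7, 213.3, 77.9]
tcp_rot: [2.421, -2.002, -0.0]
ft_force: [0.3, -0.3, -1.9]
gripper_width: 0.104
finger_force: 97.4
```

The plate is gripped. I'll lift the tray level.

Emit:
{"name": "carry_out", "arguments": {"deltas": [{"gripper":1,"slide":[0,0,8],"twist":[0,0,0]},{"gripper":1,"slide":[0,0,14],"twist":[0,0,0]},{"gripper":1,"slide":[0,0,20],"twist":[0,0,0]},{"gripper":1,"slide":[0,0,20],"twist":[0,0,0]},{"gripper":1,"slide":[0,0,20],"twist":[0,0,0]}]}}

```text
t: 11.82
tool_pos: [546.8, 213.3, 161.2]
tcp_rot: [-2.421, 2.002, -0.0]
ft_force: [1.1, 0.3, -1.9]
gripper_width: 0.103
finger_force: 97.5
```

Emit:
{"name": "carry_out", "arguments": {"deltas": [{"gripper":1,"slide":[0,0,18],"twist":[0,0,0]},{"gripper":1,"slide":[0,0,12],"twist":[0,0,0]},{"gripper":1,"slide":[0,0,8],"twist":[0,0,0]},{"gripper":1,"slide":[0,0,3],"twist":[0,0,0]},{"gripper":1,"slide":[0,0,0],"twist":[0,0,0]}]}}

```text
t: 12.23
tool_pos: [547.0, 213.5, 201.3]
tcp_rot: [-2.421, 2.001, -0.0]
ft_force: [-0.0, 0.7, -1.5]
gripper_width: 0.1
finger_force: 97.5
```

Emit:
{"name": "carry_out", "arguments": {"deltas": [{"gripper":1,"slide":[0,0,0],"twist":[0.8,-0.6,0]},{"gripper":1,"slide":[0,0,0],"twist":[1.6,-1.1,0]},{"gripper":1,"slide":[0,0,0],"twist":[1.6,-1.1,0]},{"gripper":1,"slide":[0,0,0],"twist":[1.6,-1.1,0]},{"gripper":1,"slide":[0,0,0],"twist":[1.6,-1.1,0]}]}}

```text
t: 12.65
tool_pos: [546.2, 213.0, 199.4]
tcp_rot: [-2.303, 1.905, 0.021]
ft_force: [0.4, 0.1, -1.6]
gripper_width: 0.102
finger_force: 97.5
```

```bash
cat > w.py <<'E'
from h import *
import sys
from scipy.spatial.transform import Rotation as Ro
s=robot.sense();R=Ro.from_rotvec(s["tcp_rot"]).as_matrix();T=s["tool_pos"]
print(s["t"],np.round(T,1),np.round(R[:,2],3),np.round(s["q"],2),"tilt",np.degrees(np.arccos(-R[2,2])))
# tray axes from the tool at grasp: tray x = -tool y, tray z = -tool z
A=np.stack([-R[:,1],-np.cross(R[:,2],R[:,1])*-1*-1,-R[:,2]],1); A[:,1]=np.cross(A[:,2],A[:,0])
g=np.array([70,0,66.])
for n in("side","top"):
  f=robot.grab_frame(n); h=cv2.cvtColor(f["img"],cv2.COLOR_RGB2HSV)
  P=pts(f,np.ones(h.shape[:2],bool)); L=((P-T)@A)+g
  print(n,"floor resid",)
  S=h.reshape(-1,3)[(f["depth"]>0).ravel()]
  ins=(np.abs(L[:,0])<62)&(np.abs(L[:,1])<88)&(L[:,2]>-12)&(L[:,2]<35)
  fl=ins&(S[:,0]>105)&(S[:,0]<130)&(S[:,1]>150); 
  if fl.sum()>20:
    c,*_=np.linalg.lstsq(np.c_[L[fl][:,:2],np.ones(fl.sum())],L[fl][:,2],rcond=None);print("floor plane slope deg, z0",np.round(np.degrees(c[:2]),1),c[2].round(1),fl.sum())
  for nm,m in(("red",((S[:,0]<8)|(S[:,0]>172))&(S[:,1]>130)),("white",(S[:,1]<70)&(S[:,2]>90))):
    q=L[ins&m]; print(nm,len(q),np.round(q[::max(1,len(q)//8)]).tolist())
  if n==(sys.argv[1:] or["side"])[0]: cv2.imwrite("pics/k.png",cv2.resize(f["img"][160:340,200:380,::-1],None,fx=3,fy=3,interpolation=cv2.INTER_CUBIC))
E
python3 w.py
```

```text
12.65 [546.2 213.  199.4] [ 0.086  0.126 -0.988] [ 0.6   0.27  0.   -0.06 -1.17 -0.4 ] tilt 8.77991900235338
side floor resid
floor plane slope deg, z0 [-0.1  0. ] 2.7 851
red 0 []
white 65 [[36.0, -24.0, 4.0], [35.0, 1.0, 18.0], [36.0, 6.0, 19.0], [40.0, 10.0, 18.0], [40.0, 13.0, 17.0], [41.0, 15.0, 16.0], [42.0, 19.0, 15.0], [42.0, 19.0, 12.0], [41.0, 19.0, 5.0]]
top floor resid
floor plane slope deg, z0 [-0.   0.1] 4.1 1444
red 75 [[54.0, -74.0, 18.0], [48.0, -73.0, 16.0], [43.0, -79.0, 19.0], [39.0, -65.0, 17.0], [-18.0, 63.0, 17.0], [-23.0, 54.0, 20.0], [-27.0, 49.0, 22.0], [-30.0, 68.0, 19.0], [-35.0, 59.0, 22.0]]
white 32 [[41.0, -5.0, 21.0], [46.0, 74.0, 15.0], [44.0, 80.0, 16.0], [42.0, 67.0, 21.0], [40.0, 77.0, 18.0], [38.0, 65.0, 22.0], [36.0, 72.0, 19.0], [33.0, 74.0, 25.0]]
```

The tray sits rigidly in the grip (floor plane slope 0) and its height checks out. I'll tilt further, slowly.

Emit:
{"name": "carry_out", "arguments": {"deltas": [{"gripper":1,"slide":[0,0,0],"twist":[1,-0.7,0]},{"gripper":1,"slide":[0,0,0],"twist":[1,-0.7,0]},{"gripper":1,"slide":[0,0,0],"twist":[1,-0.7,0]},{"gripper":1,"slide":[0,0,0],"twist":[0.5,-0.3,0]},{"gripper":1,"slide":[0,0,0],"twist":[0.5,-0.3,0]}]}}

```text
t: 13.17
tool_pos: [546.8, 213.2, 200.7]
tcp_rot: [-2.238, 1.851, 0.031]
ft_force: [-0.3, 0.0, -1.9]
gripper_width: 0.103
finger_force: 97.6
```

Emit:
{"name": "carry_out", "arguments": {"deltas": [{"gripper":1,"slide":[0,0,0],"twist":[0.5,-0.3,0]},{"gripper":1,"slide":[0,0,0],"twist":[0.5,-0.3,0]},{"gripper":1,"slide":[0,0,0],"twist":[0.5,-0.3,0]},{"gripper":1,"slide":[0,0,0],"twist":[0.5,-0.4,0]},{"gripper":1,"slide":[0,0,0],"twist":[0.5,-0.4,0]}]}}

```text
t: 13.58
tool_pos: [546.9, 213.4, 200.7]
tcp_rot: [-2.198, 1.817, 0.037]
ft_force: [-0.6, 1.2, -1.9]
gripper_width: 0.1
finger_force: 97.6
```

Emit:
{"name": "carry_out", "arguments": {"deltas": [{"gripper":1,"slide":[0,0,0],"twist":[0.8,-0.5,0]},{"gripper":1,"slide":[0,0,0],"twist":[0.8,-0.5,0]},{"gripper":1,"slide":[0,0,0],"twist":[0.8,-0.6,0]},{"gripper":1,"slide":[0,0,0],"twist":[0.8,-0.6,0]},{"gripper":1,"slide":[0,0,0],"twist":[0.8,-0.6,0]}]}}

```text
t: 14.0
tool_pos: [546.8, 213.3, 200.7]
tcp_rot: [-2.132, 1.762, 0.046]
ft_force: [-0.0, -0.9, -2.3]
gripper_width: 0.101
finger_force: 97.6
```

```bash
python3 w.py
```

```text
14.0 [546.8 213.3 200.7] [ 0.209  0.303 -0.93 ] [ 0.54  0.17 -0.12 -0.19 -0.94 -0.27] tilt 21.597072259321266
side floor resid
floor plane slope deg, z0 [ 0.2 -0.6] 2.7 358
red 19 [[-47.0, 23.0, 17.0], [-53.0, 25.0, 18.0], [-59.0, 24.0, 18.0], [-44.0, 32.0, 19.0], [-50.0, 31.0, 18.0], [-58.0, 29.0, 17.0], [-40.0, 34.0, 16.0], [-44.0, 39.0, 19.0], [-52.0, 34.0, 17.0], [-58.0, 36.0, 18.0]]
white 79 [[19.0, -29.0, 19.0], [6.0, -30.0, 16.0], [3.0, -20.0, 18.0], [5.0, -13.0, 18.0], [4.0, -14.0, 14.0], [5.0, -9.0, 14.0], [4.0, -10.0, 10.0], [-9.0, 1.0, 4.0], [19.0, 42.0, 19.0]]
top floor resid
floor plane slope deg, z0 [-0.2 -0.1] 4.0 165
red 53 [[43.0, -81.0, 18.0], [33.0, -79.0, 21.0], [-42.0, 31.0, 21.0], [-45.0, 32.0, 19.0], [-47.0, 35.0, 23.0], [-52.0, 17.0, 14.0], [-53.0, 24.0, 20.0], [-56.0, 27.0, 18.0], [-58.0, 31.0, 19.0]]
white 1 [[53.0, -75.0, 3.0]]
```

Caps are sliding. I'll continue to about 32° and let them glide.

Emit:
{"name": "carry_out", "arguments": {"deltas": [{"gripper":1,"slide":[0,0,0],"twist":[0.8,-0.5,0]},{"gripper":1,"slide":[0,0,0],"twist":[0.8,-0.5,0]},{"gripper":1,"slide":[0,0,0],"twist":[0.8,-0.6,0]},{"gripper":1,"slide":[0,0,0],"twist":[0.8,-0.6,0]},{"gripper":1,"slide":[0,0,0],"twist":[0.8,-0.6,0]}]}}

```text
t: 14.52
tool_pos: [546.8, 213.3, 200.7]
tcp_rot: [-2.066, 1.708, 0.054]
ft_force: [0.4, 0.5, -2.0]
gripper_width: 0.102
finger_force: 97.8
```

Emit:
{"name": "carry_out", "arguments": {"deltas": [{"gripper":1,"slide":[0,0,0],"twist":[0.8,-0.5,0]},{"gripper":1,"slide":[0,0,0],"twist":[0.8,-0.5,0]},{"gripper":1,"slide":[0,0,0],"twist":[0.8,-0.6,0]},{"gripper":1,"slide":[0,0,0],"twist":[0.8,-0.6,0]},{"gripper":1,"slide":[0,0,0],"twist":[0.8,-0.6,0]}]}}

```text
t: 14.93
tool_pos: [546.8, 213.3, 200.7]
tcp_rot: [-2.001, 1.654, 0.062]
ft_force: [-0.6, -0.7, -3.3]
gripper_width: 0.101
finger_force: 97.8
```

Emit:
{"name": "carry_out", "arguments": {"deltas": [{"gripper":1,"slide":[0,0,0],"twist":[0,0,0]},{"gripper":1,"slide":[0,0,0],"twist":[0,0,0]},{"gripper":1,"slide":[0,0,0],"twist":[0,0,0]},{"gripper":1,"slide":[0,0,0],"twist":[0,0,0]},{"gripper":1,"slide":[0,0,0],"twist":[0,0,0]}]}}

```text
t: 15.35
tool_pos: [546.9, 213.5, 200.7]
tcp_rot: [-2.002, 1.654, 0.062]
ft_force: [0.2, 0.1, -2.2]
gripper_width: 0.102
finger_force: 97.7
```

Emit:
{"name": "carry_out", "arguments": {"deltas": [{"gripper":1,"slide":[0,0,0],"twist":[0,0,0]},{"gripper":1,"slide":[0,0,0],"twist":[0,0,0]},{"gripper":1,"slide":[0,0,0],"twist":[0,0,0]},{"gripper":1,"slide":[0,0,0],"twist":[0,0,0]},{"gripper":1,"slide":[0,0,0],"twist":[0,0,0]}]}}

```text
t: 15.77
tool_pos: [546.9, 213.4, 200.7]
tcp_rot: [-2.002, 1.655, 0.062]
ft_force: [0.1, 0.2, -2.1]
gripper_width: 0.104
finger_force: 97.8
```

```bash
python3 w.py
```

```text
15.7667 [546.9 213.4 200.7] [ 0.295  0.427 -0.855] [ 0.48  0.12 -0.19 -0.35 -0.8  -0.1 ] tilt 31.259748910998304
side floor resid
floor plane slope deg, z0 [-2.1 -1.9] 1.3 104
red 63 [[-14.0, -78.0, 17.0], [-17.0, -67.0, 19.0], [-18.0, -67.0, 15.0], [-18.0, -65.0, 13.0], [-22.0, -66.0, 10.0], [-46.0, -30.0, 18.0], [-51.0, -26.0, 18.0], [-50.0, -14.0, 19.0], [-47.0, -13.0, 16.0]]
white 49 [[-40.0, -76.0, 19.0], [-40.0, -68.0, 19.0], [-39.0, -69.0, 15.0], [-58.0, -68.0, 18.0], [-46.0, -56.0, 18.0], [-42.0, -45.0, 18.0], [-41.0, -47.0, 14.0], [-42.0, -48.0, 11.0], [-42.0, -44.0, 6.0]]
top floor resid
floor plane slope deg, z0 [-0.3  1.3] 3.1 125
red 0 []
white 1 [[25.0, 55.0, 2.0]]
```

View pics/k.png

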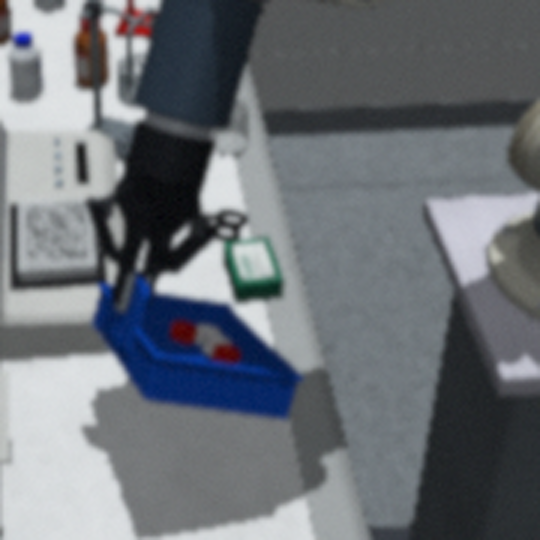

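The picture shows all four caps gathered at the lip corner, reds at (182,332) and (228,353) with the whites between them. They are at most about 70 mm from the corner, the tray is held still at 31°, and the basket still hangs at (130,75). I'm handing in.

```bash
python3 -c "
from h import *
print(robot.close_job())"
```

```text
the job is handed in; nothing more can be done
None
```

The basket hangs on the grey stand's hook, and the gripper holds the tray still at 31° with its lip corner about 60 mm clear of the worktop and all four caps within about 70 mm of that corner; the job is handed in, but no verdict came back.

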